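# Load two blanks into a spring-fed magazine

### The job

Load both loose metal discs into the spring-fed blank magazine: slide each one along the loading deck until it lies over the round mouth, then press it down against the sprung follower, past the front and rear catches, until they spring back over it. At the end both discs lie flat, one on the other, held down beneath the catches with nothing pressing on them; leave the other things on the bench where they are.

Things in the scene. Friction and masses are not known exactly. Their poses are not given: they have to be found in the camera images.
- magazine: Fixed grey blank magazine on the bench. Its dark loading deck, 370 mm long (its y) by 150 mm (its x), has its top 70 mm above the bench, the round mouth of the well in its middle and a wing to each side. Lips 4 mm high run along the long edges (x = +-75 to 79 mm); the short ends are open. Cover plates, 4 mm high with screws, lie at x = +-52 to 74, y within 28 mm. Origin: on the bench under the mouth; z up.
- mouth (a point): Middle of the round mouth, 93 mm across, at the height of the deck's top; axes as the magazine's. A disc slid over the mouth drops about 3 mm into it and rests on the follower or on the catches' bevels, its top 2 to 7 mm above the deck.
- follower (a joint): Downward travel of the sprung follower plate (66 mm across) in the well, m: 0 = up, its top 3 mm below the deck; bottoms at 0.040. Spring force 4.4 N at 0, rising 220 N per m (11 N with two discs in). One held disc keeps it at about 0.020, two at about 0.030.
- catch_front (a joint): Outward travel of the sprung catch at the mouth's -x side, m: 0 = out over the well, stop at 0.008. Its two noses (10 mm wide, at y = +-19 mm) have steep bevels on top and flat undersides 13 mm below the deck. They yield to a disc pressed on them (12 N in all at most, spring included) and spring back once its top is 13 mm below the deck; press to 16 to 18 mm, let go, and it rises to them and stays.
- catch_rear (a joint): The same for the catch on the mouth's +x side.
- disc_a: Loose plain metal disc, 90 mm across, 10 mm thick, about 0.18 kg, flat on one of the deck's wings at the start; too wide to grasp over its edge. Origin: centre of its underside, z along its axis.
- disc_a_center (a point): Middle of that disc, 5 mm above its underside.
- disc_b: A second disc, the same in every way, on the deck's other wing. Either disc may go in first.
- disc_b_center (a point): Middle of the second disc.
- piston: Bystander: metal piston standing on the bench, 64 mm across, 53 mm high; origin at its underside.
- tape_measure: Bystander: yellow tape measure, 34 x 78 x 60 mm high; origin at its underside.
- pipe_nipple: Bystander: short grey pipe standing upright, 34 mm across, 70 mm high; origin at its underside.
- wrench_1: Bystander: combination spanner lying flat, 26 x 163 x 9 mm; origin at its middle, underside.
- bush_bronze: Bystander: bronze bush standing upright, 40 mm across, 45 mm high; origin at its underside.

How it is judged:
By the outcome, as a careful person would: the job done as asked, in the order asked, and still so for the second after the job is handed in, with the robot touching nothing.
It also fails if it takes over 61 s, if anything falls off the work surface, if the arm or the gripper's body presses on something with over 40 N, if the wrist force passes 120 N, or if a joint passes its speed limit or range.

### The arm

A 6-joint arm with a two-finger parallel gripper is mounted at the origin on a cart in front of the work surface, level with it; the furniture and walls round the work are solid. World frame = base frame: x ahead of the robot, y to its left, z up, the work surface at z = 0. Lengths are in m, angles in degrees, forces in N, time in s.
With the tool pointing down it reaches from about 0.4 to 0.825 m from the base axis. Payload 7 kg.
Tool frame: the origin (TCP) lies at the very end of the fingers, on their centre line; the grasp point (between the pads) lies 19 mm behind it (r.hold_point_z is the distance from the TCP to the grasp point, in m); z points along the fingers, y is the direction in which the jaws open and shut (so a half turn about z gives the same grasp; the last joint's range is limited). The gripper opens to 88 mm and grips with 3 to 60 N. Pads are 19 mm wide; open, the fingers measure 130 mm over their backs; the gripper's body (78 mm by 193 mm) begins 47 mm behind the grasp point.
Start: joints at [85.663, 20.546, 0.682, 0, -70.136, -16.507], TCP at [0.24, 0.631, 0.227] pointing down, gripper open.
Joint ranges: [-176.03, 176.03], [-82.01, 121.73], [-58.28, 71.71], [-173.87, 95.51], [-174.79, -0.11], [-173.66, 173.66]. Speed limits (degrees/s): [136.94, 136.94, 172.46, 180, 180, 180].

### API

Orientations are given as [roll, pitch, yaw] about the fixed x, y, z axes, in that order (R = Rz(yaw) Ry(pitch) Rx(roll)).
In Python, from plant import r gives the robot as it stands. The module is installed in compiled form; this text tells all that it offers.
- The arm moves only by the shell command python3 -m inch 'ROWS' [FORCE]. ROWS is text: rows parted by semicolons, each of 7 numbers parted by spaces: the shift along the tool's x, y, z in m, then the turn, a rotation vector about the tool's x, y, z in rad, then the opening, from 0 (shut) to 1 (fully open). In form: tx ty tz ax ay az jaw; .... A call has 1 to 20 rows; each row shifts and turns the commanded pose from where the row before left it, along the tool's axes as they then stand; what a row does not reach is not made up. A row lasts 1/12 s, in which the tool goes at most 41.7 mm and 7.16 degrees, less where a joint would pass 70% of its speed; a pose out of reach is approached as far as the arm can. A call with a gripper value outside its range is refused whole. The fingers move at their own pace and stop on an object; FORCE is the grip in N (left out, the last holds). Time passes only in rows, so rows that do not move let the fingers close. It gives the time, the measured TCP pose, the force and the opening at its end, in the units of the state.
- r.get_state(): the state, without advancing time (a new reading comes with each control period).
- r.capture(name): name is "scene" or "top" or "wrist"; returns the picture (400x640x3 uint8, red, green, blue); there is no depth.
- r.camera_params(name): a dict with "vfov" (degrees; the focal length in pixels is half the picture's height over the tangent of half this angle, whatever the lens; pixels are square), "cx", "cy" (the principal point, pixels), "R" (3x3) and "t" (3): a world point X has camera coordinates R X + t. Camera axes: x right, y down, z forward; pixel columns grow to the right and rows downward; lengths in m; the calibration is good to about 2 mm. A picture is of the moment at which its call begins: read the wrist's pose just before it. camera_params takes no time and is no camera call; for the wrist camera it gives the pose at the moment of the call.
- r.close_job(): hands the job in, once; it reports no verdict.
Trained networks look in the newest picture that a camera, given by its name, has taken for a name from the list of things; names that differ only in an ending like _2 or _b are one class to them, and where a whole thing is asked for, a point or a joint stands for the part that bears it (a point fixed in the world has none). Each returns a list of dicts, best first, with "p" (0 to 1); they miss things now and then, are a little off and sometimes report something else, mostly with a low value. They report only what shows in the picture. A call takes as long as a camera call.
- r.recognise(target, camera): "xy" ([column, row] in pixels, amid what is visible of it).
The state is a dict: "time_s": time; "joints": joint angles; "qd": joint speeds; "joint_torque": joint torques, N m; "tcp_pos": TCP position; "eef_rot": TCP orientation; "contact_force": force on the tool from outside, world axes, zero at the start; "moment": the same for the moment, N m; "gripper_width": finger opening in m.
Only numpy, scipy, OpenCV 4.12 (cv2) and the standard library are available. Lean on these libraries where they do the work, as an engineer would, in place of code of your own. Each camera call takes 0.05 s, during which the arm holds its last target.

## Working session

There is one attempt and no reset: what is moved stays moved. The work goes in short steps, Python scripts to look and compute and a shell command to move; the robot and the scene stay as the last step left them, time stands still between calls to the robot, and variables do not carry over. Pictures are saved under pics/ and viewed, and the job is handed in when it is done.

```bash
mkdir -p pics
python3 - <<'E'
from plant import r
import cv2,numpy as np
s=r.get_state()
for k,v in s.items(): print(k,v)
for c in ["scene","top","wrist"]:
    im=r.capture(c); cv2.imwrite(f"pics/{c}0.png",im[:,:,::-1])
    p=r.camera_params(c); print(c,p)
    for t in ["magazine","disc_a","piston","tape_measure","pipe_nipple","wrench_1","bush_bronze"]:
        print(t,[(np.round(d['xy']).tolist(),round(d['p'],2)) for d in r.recognise(t,c)])
print(r.get_state()['time_s'])
E
```

```text
time_s 0.0
joints [ 8.56625862e+01  2.05902016e+01  6.33828577e-01 -1.81632439e-02
 -7.01333008e+01 -1.65086417e+01]
qd [ 0.07429019 -0.00710029 -0.06760538  0.02480319 -0.01751014  0.04399181]
joint_torque [-4.90927687e-04 -5.82709408e+01  2.93050164e+01  6.99723691e+00
  6.90123779e-03 -1.47625233e-04]
tcp_pos [0.24004973 0.6303718  0.22564316]
eef_rot [ 1.79909171e+02 -9.11316135e-03 -2.08522341e+01]
contact_force [ 0.7129263  -0.59111663 -0.04155743]
moment [-0.00985067 -0.02631544 -0.02283041]
gripper_width 0.08725699214618668
scene {'vfov': 44.36751973055323, 'cx': 324.4154085009952, 'cy': 204.6966591690067, 'R': array([[ 0.75062821, -0.66072314,  0.00148966],
       [-0.48273211, -0.54995445, -0.68155691],
       [ 0.45113967,  0.51087674, -0.7317636 ]]), 't': array([-0.33433815,  0.35043048,  1.19428888])}
magazine [([329.0, 238.0], 0.93)]
disc_a [([359.0, 246.0], 0.72), ([292.0, 214.0], 0.65)]
piston [([340.0, 200.0], 0.66)]
tape_measure [([256.0, 201.0], 0.75)]
pipe_nipple [([414.0, 272.0], 0.75)]
wrench_1 [([330.0, 231.0], 0.53), ([365.0, 220.0], 0.48)]
bush_bronze [([411.
[... 330 characters left out ...]
6), ([452.0, 191.0], 0.59)]
disc_a [([399.0, 214.0], 0.85), ([313.0, 241.0], 0.82)]
piston [([320.0, 181.0], 0.6), ([369.0, 167.0], 0.34)]
tape_measure [([244.0, 250.0], 0.6)]
pipe_nipple [([450.0, 190.0], 0.6)]
wrench_1 [([369.0, 166.0], 0.71)]
bush_bronze [([466.0, 216.0], 0.67)]
wrist {'vfov': 69.07541792083506, 'cx': 317.7807838572672, 'cy': 197.9467050345347, 'R': array([[-3.54307057e-01, -9.35129016e-01, -4.82515137e-04],
       [-9.01082975e-01,  3.41269443e-01,  2.67553058e-01],
       [-2.50031961e-01,  9.52307228e-02, -9.63543008e-01]]), 't': array([ 0.67488325, -0.03278593,  0.39080006])}
magazine []
disc_a []
piston []
tape_measure []
pipe_nipple []
wrench_1 []
bush_bronze []
1.2
```

View pics/scene0.png

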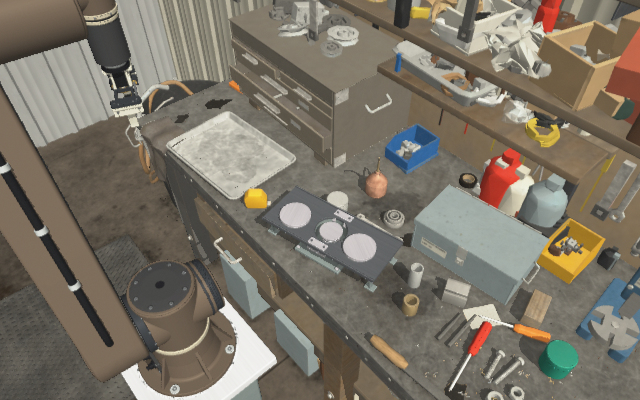

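View pics/top0.png

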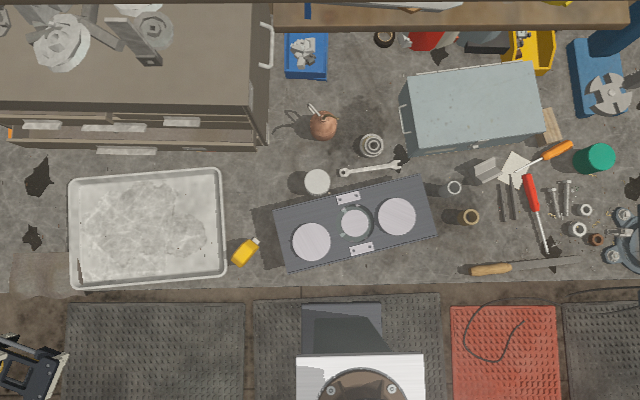

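Run:
```python
import cv2
a=cv2.imread("pics/top0.png")[120:290,220:500]; cv2.imwrite("pics/top0z.png",cv2.resize(a,None,fx=2.85,fy=2.85,interpolation=cv2.INTER_CUBIC))
```

```text
(no output)
```

View pics/top0z.png

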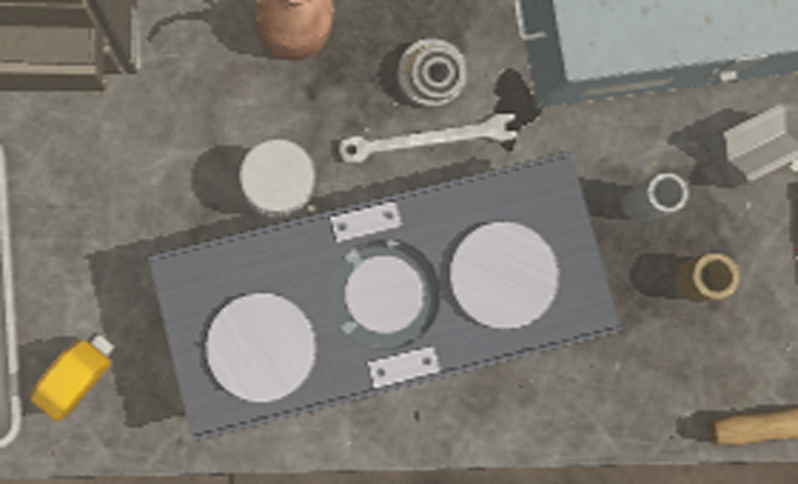

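```bash
cat > h.py <<'E'
import cv2,numpy as np
def ray(p,xy,z):
    f=200/np.tan(np.radians(p['vfov'])/2)
    d=np.array([(xy[0]-p['cx'])/f,(xy[1]-p['cy'])/f,1.])
    R=np.array(p['R']);t=np.array(p['t'])
    o=-R.T@t; w=R.T@d
    return o+w*(z-o[2])/w[2]
def proj(p,X):
    f=200/np.tan(np.radians(p['vfov'])/2)
    c=np.array(p['R'])@np.array(X)+np.array(p['t'])
    return np.array([p['cx']+f*c[0]/c[2],p['cy']+f*c[1]/c[2]])
def blobs(im,thr,amin,amax,roi=None):
    g=cv2.cvtColor(im,cv2.COLOR_RGB2GRAY); m=(g>thr).astype(np.uint8)
    if roi: 
        k=np.zeros_like(m);k[roi[1]:roi[3],roi[0]:roi[2]]=1;m*=k
    n,l,st,c=cv2.connectedComponentsWithStats(m)
    return [(st[i].tolist(),c[i]) for i in range(1,n) if amin<st[i][4]<amax]
E
python3 - <<'E'
from h import *
from plant import r
im=cv2.imread("pics/top0.png")[:,:,::-1].copy(); p=r.camera_params("top")
for st,c in blobs(im,160,200,3000,(270,170,440,280)):
    print(st,c.round(1),"top80",ray(p,c,.08).round(4),"z67",ray(p,c,.067).round(4))
# deck corners read from zoom (x/2.85+220, y/2.85+120)
for u,v in [(150,258),(568,153),(620,327),(195,436)]:
    print(ray(p,((u+.5)/2.85+219.5,(v+.5)/2.85+119.5),.074).round(4))
print(r.get_state()['time_s'])
E
```

```text
[305, 170, 25, 24, 502] [317.  181.4] top80 [0.5757 0.099  0.08  ] z67 [0.578  0.0989 0.067 ]
[378, 198, 38, 37, 1096] [396.5 216.1] top80 [ 0.4889 -0.0886  0.08  ] z67 [ 0.4899 -0.0913  0.067 ]
[341, 210, 28, 27, 581] [354.4 222.8] top80 [0.4748 0.0122 0.08  ] z67 [0.4756 0.0109 0.067 ]
[293, 223, 38, 38, 1134] [311.1 241.5] top80 [0.4327 0.1154 0.08  ] z67 [0.4329 0.1155 0.067 ]
[0.509  0.2068 0.074 ]
[ 0.5924 -0.1487  0.074 ]
[ 0.4439 -0.1856  0.074 ]
[0.3611 0.1706 0.074 ]
1.2
```

```bash
python3 -m inch '0 0 0 0 0 0.1222 0.57; 0 0 0 0 0 0.1222 0.57; 0 0 0 0 0 0.1222 0.57; 0 0 0 0 0 0.1222 0.57; 0 0 0 0 0 0.1222 0.57; 0 0 0 0 0 0.1222 0.57; 0 0 0 0 0 0.1222 0.57; 0 0 0 0 0 0.1222 0.57' 20; python3 -m inch '0.0305 -0.0045 0 0 0 0 0.57; 0.0305 -0.0045 0 0 0 0 0.57; 0.0305 -0.0045 0 0 0 0 0.57; 0.0305 -0.0045 0 0 0 0 0.57; 0.0305 -0.0045 0 0 0 0 0.57; 0.0305 -0.0045 0 0 0 0 0.57; 0.0305 -0.0045 0 0 0 0 0.57; 0.0305 -0.0045 0 0 0 0 0.57; 0.0305 -0.0045 0 0 0 0 0.57; 0.0305 -0.0045 0 0 0 0 0.57; 0.0305 -0.0045 0 0 0 0 0.57; 0.0305 -0.0045 0 0 0 0 0.57; 0.0305 -0.0045 0 0 0 0 0.57; 0.0305 -0.0045 0 0 0 0 0.57; 0.0305 -0.0045 0 0 0 0 0.57; 0.0305 -0.0045 0 0 0 0 0.57; 0 0 0 0 0 0 0.57'
```

```text
time_s: 1.87
tcp_pos: [0.2402, 0.6308, 0.2266]
eef_rot: [-180.0, -0.0, -77.2]
contact_force: [-0.1, 1.4, -0.0]
gripper_width: 0.0503
time_s: 3.28
tcp_pos: [0.4219, 0.1683, 0.2268]
eef_rot: [-180.0, -0.0, -77.0]
contact_force: [-0.6, -0.1, -0.1]
gripper_width: 0.0498
```

Run:
```python
from h import *
from plant import r
s=r.get_state(); p=r.camera_params("wrist")
im=r.capture("wrist"); cv2.imwrite("pics/w1.png",im[:,:,::-1])
print(s['tcp_pos'],s['eef_rot'],s['contact_force'],s['gripper_width'])
np.save("w1.npy",np.array([p],dtype=object),allow_pickle=True)
print(-np.array(p['R']).T@p['t'])
for st,c in blobs(im,150,1500,60000): print(st,c.round(1),ray(p,c,.08).round(4))
```

```text
[0.42193857 0.16832511 0.22679978] [-1.79995258e+02 -1.92422389e-02 -7.70123166e+01] [-0.58388225 -0.08062184 -0.07878621] 0.04977113051993463
[0.43770837 0.09796514 0.38588411]
[257, 0, 79, 54, 3275] [299.2  24.2] [0.474  0.0203 0.08  ]
[509, 0, 131, 256, 11939] [579.6 139. ] [0.1696 0.058  0.08  ]
[158, 53, 65, 65, 3228] [189.2  84.5] [0.5685 0.0965 0.08  ]
[276, 87, 89, 91, 6295] [319.6 132. ] [0.4329 0.112  0.08  ]
[218, 283, 328, 35, 4466] [356.8 306.4] [0.3414 0.3038 0.08  ]
[38, 351, 380, 49, 16906] [234.8 376.2] [0.4701 0.4432 0.08  ]
```

View pics/w1.png

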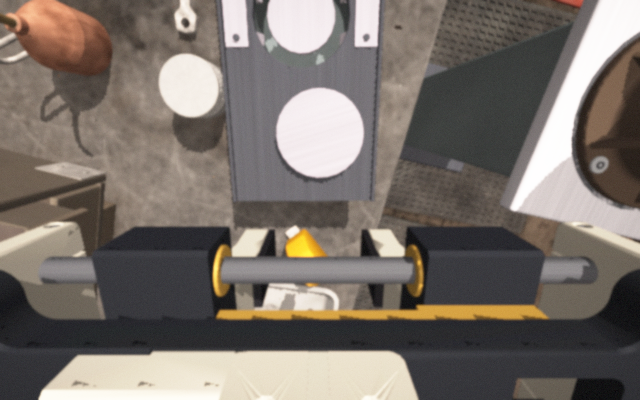

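Run:
```python
from h import *
import cv2
p=np.load("w1.npy",allow_pickle=True)[0]
im=cv2.imread("pics/w1.png")
cv2.imwrite("pics/w1z.png",cv2.resize(im[0:215,205:400],None,fx=2.75,fy=2.75,interpolation=cv2.INTER_CUBIC))
```

```text
(no output)
```

View pics/w1z.png

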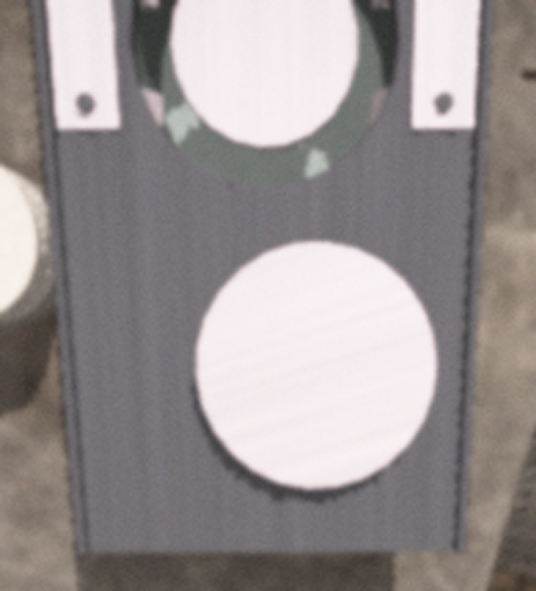

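Run:
```python
from h import *
from scipy.optimize import least_squares
p=np.load("w1.npy",allow_pickle=True)[0]
pts=[((58,130),.074,(.074,.028)),((120,130),.074,(.052,.028)),((412,130),.074,(-.052,.028)),((475,130),.074,(-.074,.028)),((80,552),.074,(.079,.185)),((465,551),.074,(-.079,.185))]
W=np.array([ray(p,((u+.5)/2.75+204.5,(v+.5)/2.75-.5),z)[:2] for (u,v),z,m in pts]); M=np.array([m for *_,m in pts])
def f(q):
    c,s=np.cos(q[2]),np.sin(q[2]); return (M@np.array([[c,s],[-s,c]])+q[:2]-W).ravel()
o=least_squares(f,[.476,.011,.23]); print(o.x[:2],np.degrees(o.x[2]),(o.fun.reshape(-1,2)*1000).round(1))
c,s=np.cos(o.x[2]),np.sin(o.x[2])
for w in [(.4329,.112),(.4327,.1154),(.4889,-.0886),(.42194,.16832)]:
    d=np.array(w)-o.x[:2]; print(w,(c*d[0]+s*d[1]).round(4),(-s*d[0]+c*d[1]).round(4))
```

```text
[0.4748747  0.00968052] 13.14964765712241 [[ 0.4 -0.4]
 [ 0.3 -0.5]
 [-0.2 -0.7]
 [ 0.1 -0.7]
 [ 0.6  1.2]
 [-1.1  1.1]]
(0.4329, 0.112) -0.0176 0.1092
(0.4327, 0.1154) -0.017 0.1125
(0.4889, -0.0886) -0.0087 -0.0989
(0.42194, 0.16832) -0.0155 0.1665
```

```bash
python3 -m inch '-0.004 0.002 0.028 0 0 0 0.57; 0 0 0.028 0 0 0 0.57; 0 0 0.028 0 0 0 0.57; 0 0 0.028 0 0 0 0.57; 0 0 0.028 0 0 0 0.57; 0 0 0.005 0 0 0 0.57; 0 0 0.004 0 0 0 0.57; 0 0 0.003 0 0 0 0.57; 0 0 0 0 0 0 0.57; 0 0 0 0 0 0 0.57'
```

```text
time_s: 4.17
tcp_pos: [0.4191, 0.1762, 0.0758]
eef_rot: [-179.9, 0.1, -76.8]
contact_force: [-0.3, 0.3, 1.1]
gripper_width: 0.0502
```

```bash
python3 -m inch '0.004 0 0.001 0 0 0 0.57; 0.004 0 0.001 0 0 0 0.57; 0.004 0 0 0 0 0 0.57; 0.004 0 0 0 0 0 0.57; 0.004 -0.0005 0 0 0 0 0.57; 0.005 -0.001 0 0 0 0 0.57; 0.005 -0.001 0 0 0 0 0.57; 0.005 -0.001 0 0 0 0 0.57; 0.005 -0.001 0 0 0 0 0.57; 0.005 -0.001 0 0 0 0 0.57; 0.005 -0.001 0 0 0 0 0.57; 0.005 -0.001 0 0 0 0 0.57; 0.005 -0.001 0 0 0 0 0.57; 0.005 -0.001 0 0 0 0 0.57; 0.005 -0.001 0 0 0 0 0.57'
```

```text
time_s: 5.42
tcp_pos: [0.4448, 0.1092, 0.0726]
eef_rot: [-180.0, 0.0, -76.9]
contact_force: [-1.0, 1.9, 1.9]
gripper_width: 0.0498
```

```bash
cat > look.py <<'E'
from h import *
from plant import r
import sys
s=r.get_state(); p=r.camera_params("wrist")
im=r.capture("wrist"); t=r.capture("top"); n=sys.argv[1]
q=r.camera_params("top")
d=np.array(s['tcp_pos'][:2])-[.4754,.0103]; a=np.radians(13.15); c,ss=np.cos(a),np.sin(a)
mg=lambda w:(round(float(c*(w[0]-.4754)+ss*(w[1]-.0103))*1000,1),round(float(-ss*(w[0]-.4754)+c*(w[1]-.0103))*1000,1))
print(s['time_s'],"tcp",np.round(s['tcp_pos'],4),"mag",mg(s['tcp_pos']),np.round(s['eef_rot'],1),np.round(s['contact_force'],1),round(s['gripper_width'],4))
for st,cc in blobs(im,150,1500,30000,(150,0,480,330)): print("w",st,cc.round(1),mg(ray(p,cc,.08)))
for st,cc in blobs(t,160,150,3000,(270,170,440,280)): print("t",st,cc.round(1),mg(ray(q,cc,.08)))
w=cv2.resize(im,None,fx=.66,fy=.66,interpolation=cv2.INTER_AREA)
z=cv2.resize(t[165:285,250:450],None,fx=2.1,fy=2.1,interpolation=cv2.INTER_CUBIC)
o=np.zeros((264,424+422,3),np.uint8);o[:w.shape[0],:422]=w[:264];o[:252,424:424+420]=z
cv2.imwrite(f"pics/{n}.png",cv2.resize(o,None,fx=.94,fy=.94)[:,:,::-1])
E
python3 look.py p1
```

```text
5.4167 tcp [0.4448 0.1092 0.0726] mag (-7.3, 103.2) [-180.     0.   -76.9] [-1.   1.9  1.9] 0.0498
w [150, 0, 56, 110, 4643] [177.7  54.4] (59.2, 2.5)
w [404, 0, 54, 111, 4602] [429.4  54.2] (-60.7, 2.2)
w [218, 293, 262, 25, 2126] [355.9 312.2] (-31.0, 145.4)
t [305, 170, 25, 22, 432] [317.3 179.8] (121.4, 61.9)
t [336, 191, 25, 13, 184] [348.5 197. ] (63.0, -0.1)
t [378, 198, 38, 37, 1104] [396.6 216.1] (-9.4, -99.6)
t [344, 210, 25, 37, 499] [356.2 223.8] (-3.4, -1.6)
t [349, 242, 25, 14, 204] [361.3 248.4] (-62.2, 1.6)
```

View pics/p1.png

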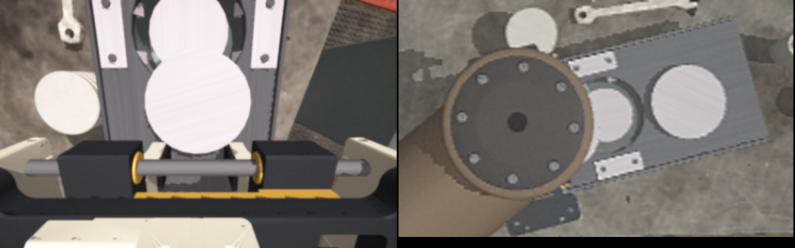

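```bash
python3 -m inch '0.004 -0.001 0 0 0 0 0.57; 0.005 -0.001 0 0 0 0 0.57; 0.005 -0.001 0 0 0 0 0.57; 0.005 -0.001 0 0 0 0 0.57; 0.005 -0.001 0 0 0 0 0.57; 0.005 -0.001 0 0 0 0 0.57; 0.005 -0.001 0 0 0 0 0.57; 0.005 0 0 0 0 0 0.57; 0.004 0 0 0 0 0 0.57; 0.004 0 0 0 0 0 0.57; 0.004 0 0 0 0 0 0.57; 0 0 0 0 0 0 0.57; 0 0 0 0 0 0 0.57' && python3 look.py p2
```

```text
time_s: 6.6
tcp_pos: [0.4629, 0.0612, 0.0725]
eef_rot: [180.0, -0.0, -76.9]
contact_force: [-0.0, -0.3, 0.5]
gripper_width: 0.0499
6.6 tcp [0.4629 0.0612 0.0725] mag (-0.6, 52.4) [180.   -0.  -76.9] [-0.  -0.3  0.5] 0.0499
w [265, 0, 147, 38, 3846] [337.7  14.7] (-10.1, -65.2)
w [232, 76, 173, 181, 24395] [317.2 166. ] (-0.7, 5.0)
w [175, 99, 52, 105, 4113] [201.1 149.9] (59.4, -3.3)
w [408, 99, 52, 105, 4067] [432.6 150. ] (-60.4, -3.4)
w [218, 306, 262, 12, 2012] [362.4 312.8] (-28.2, 94.9)
t [304, 170, 26, 16, 298] [315.6 177.1] (128.8, 64.3)
t [383, 198, 33, 37, 970] [398.7 216.4] (-11.1, -104.2)
```

View pics/p2.png

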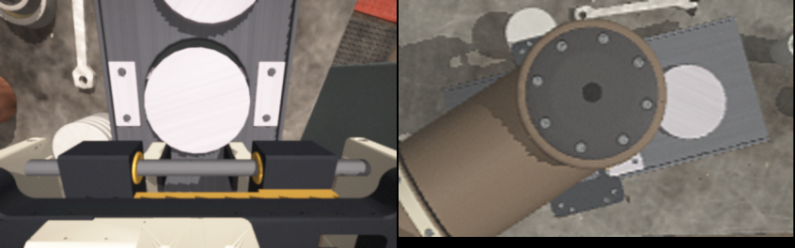

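```bash
python3 -m inch '0.003 -0.0005 0 0 0 0 0.57; 0.0025 0 0 0 0 0 0.57; 0 0 0 0 0 0 0.57; 0 0 0 0 0 0 0.57; 0 0 0 0 0 0 0.57' && python3 look.py p3
```

```text
time_s: 7.12
tcp_pos: [0.4647, 0.0562, 0.0726]
eef_rot: [180.0, -0.0, -76.9]
contact_force: [0.0, -0.2, -0.1]
gripper_width: 0.0501
7.1167 tcp [0.4647 0.0562 0.0726] mag (0.0, 47.1) [180.   -0.  -76.9] [ 0.  -0.2 -0.1] 0.0501
w [258, 0, 165, 50, 5796] [339.2  19.9] (-10.1, -68.3)
w [234, 77, 171, 180, 22940] [320.1 162.8] (-1.5, -1.9)
w [177, 109, 52, 103, 4047] [203.4 159.2] (59.5, -3.7)
w [409, 109, 51, 104, 3978] [432.9 159.3] (-60.4, -3.8)
w [218, 294, 262, 25, 2147] [356.9 312.3] (-24.2, 89.4)
t [304, 170, 26, 16, 299] [315.8 177.1] (128.7, 63.8)
t [385, 198, 31, 37, 862] [400.2 216.7] (-12.7, -107.5)
```

View pics/p3.png

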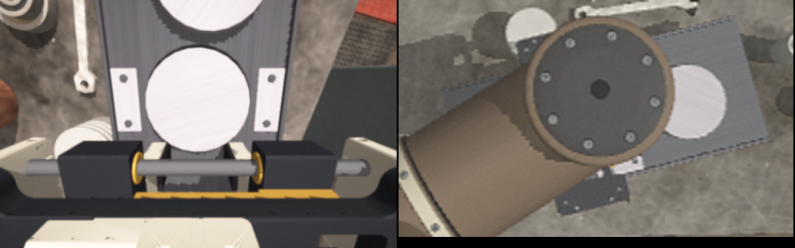

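Run:
```python
from h import *
from plant import r
p=r.camera_params("wrist")
a=np.radians(13.15); c,ss=np.cos(a),np.sin(a)
mg=lambda w:(round(float(c*(w[0]-.4754)+ss*(w[1]-.0103))*1000,1),round(float(-ss*(w[0]-.4754)+c*(w[1]-.0103))*1000,1))
for u,v,z in [(203,212,.074),(203,108.5,.074),(433,212.5,.074),(433,108.5,.074),(320,256.5,.077),(320,76.5,.077),(320,256.5,.08),(320,76.5,.08),(233.5,160,.077),(404.5,160,.077)]:
    print(u,v,z,mg(ray(p,(u,v),z)))
im=cv2.imread("pics/p3.png"); cv2.imwrite("pics/p3z.png",cv2.resize(im[20:200,80:320],None,fx=3,fy=3,interpolation=cv2.INTER_CUBIC))
```

```text
203 212 0.074 (65.2, 27.4)
203 108.5 0.074 (59.3, -29.1)
433 212.5 0.074 (-66.1, 27.5)
433 108.5 0.074 (-60.0, -29.3)
320 256.5 0.077 (-1.6, 53.7)
320 76.5 0.077 (-1.3, -44.3)
320 256.5 0.08 (-1.6, 52.2)
320 76.5 0.08 (-1.3, -43.9)
233.5 160 0.077 (44.7, -2.8)
404.5 160 0.077 (-46.5, -2.9)
```

View pics/p3z.png

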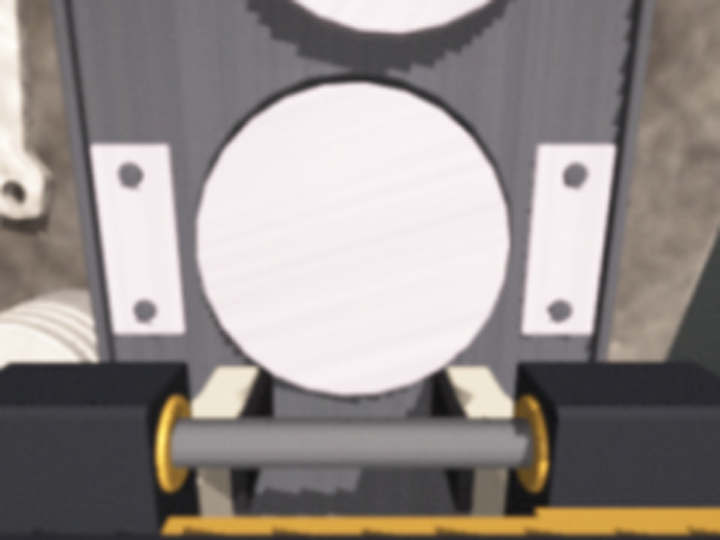

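```bash
python3 -m inch '0.001 -0.0005 0 0 0 0 0.57; 0.001 0 0 0 0 0 0.57; 0 0 0 0 0 0 0.57; 0 0 0 0 0 0 0.57; 0 0 0 0 0 0 0.57' && python3 look.py p4
python3 - <<'E'
from plant import r
from h import *
p=r.camera_params("wrist"); a=np.radians(13.15); c,ss=np.cos(a),np.sin(a)
for z in (.072,.077,.08):
  for cy in (-2,0,2):
    m=[0,0]
    q=[]
    for t in np.radians([0,90,180,270]):
        x,y=.045*np.cos(t),.045*np.sin(t)+cy/1000
        q.append(proj(p,[.4754+c*x-ss*y,.0103+ss*x+c*y,z]).round(1).tolist())
    print(z,cy,q)
E
```

```text
time_s: 7.63
tcp_pos: [0.4657, 0.0545, 0.0726]
eef_rot: [-180.0, 0.0, -76.9]
contact_force: [-0.7, 0.5, -0.2]
gripper_width: 0.0496
7.6333 tcp [0.4657 0.0545 0.0726] mag (0.6, 45.2) [-180.     0.   -76.9] [-0.7  0.5 -0.2] 0.0496
w [256, 0, 171, 55, 6549] [340.5  21.7] (-10.2, -69.5)
w [234, 78, 171, 179, 22874] [320.2 163.8] (-1.0, -3.3)
w [179, 113, 51, 103, 3991] [204.8 162.8] (59.5, -3.7)
w [410, 113, 50, 103, 3950] [433.5 162.9] (-60.4, -3.9)
w [218, 295, 262, 23, 2142] [355.7 312.3] (-22.9, 87.5)
t [304, 170, 26, 16, 291] [315.9 176.9] (129.2, 63.5)
t [386, 198, 30, 37, 823] [400.7 216.8] (-13.3, -108.7)
0.072 -2 [[236.8, 163.7], [318.1, 239.3], [399.8, 164.0], [318.5, 76.2]]
0.072 0 [[237.1, 167.3], [318.1, 242.4], [399.5, 167.6], [318.4, 80.4]]
0.072 2 [[237.3, 170.9], [318.1, 245.5], [399.2, 171.2], [318.4, 84.6]]
0.077 -2 [[234.3, 165.2], [318.1, 242.8], [402.3, 165.5], [318.5, 74.8]]
0.077 0 [[234.6, 168.9], [318.1, 246.0], [402.0, 169.2], [318.5, 79.2]]
0.077 2 [[234.8, 172.5], [318.1, 249.1], [401.7, 172.8], [318.4, 83.5]]
0.08 -2 [[232.7, 166.1], [318.1, 245.0], [403.9, 166.4], [318.5, 74.0]]
0.08 0 [[233.0, 169.8], [318.1, 248.2], [403.6, 170.1], [318.5, 78.4]]
0.08 2 [[233.3, 173.6], [318.1, 251.4], [403.3, 173.9], [318.5, 82.8]]
```

Run:
```python
import cv2
from plant import r
im=r.capture("wrist");cv2.imwrite("pics/w5.png",im[:,:,::-1])
cv2.imwrite("pics/w5z.png",cv2.resize(im[50:270,200:440,::-1],None,fx=2.7,fy=2.7,interpolation=cv2.INTER_CUBIC))
```

```text
(no output)
```

View pics/w5z.png

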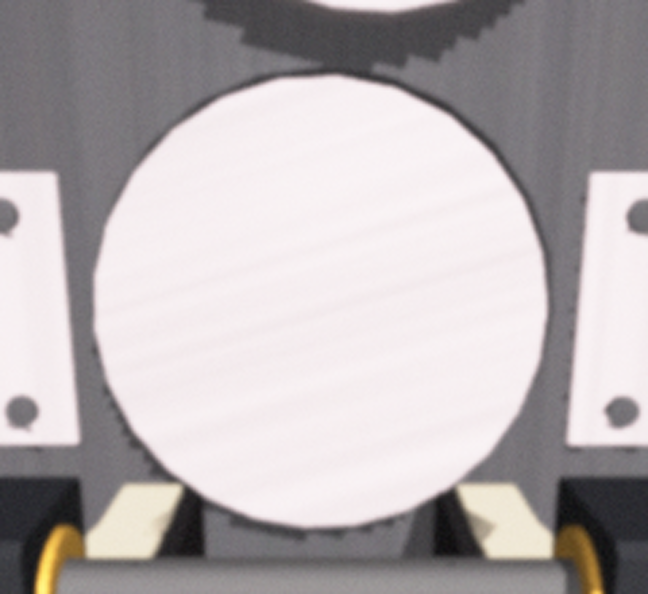

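```bash
python3 -m inch '-0.004 0 0 0 0 0 0.57; 0 0 -0.015 0 0 0 0.4; 0 0 -0.015 0 0 0 0.27; 0.01 0.001 0 0 0 0 0.27; 0.015 0 0 0 0 0 0.27; 0.015 0 0 0 0 0 0.27; 0.01 0 0 0 0 0 0.27; 0 0 0.005 0 0 0 0.27; 0 0 0.005 0 0 0 0.27; 0 0 0.004 0 0 0 0.27; 0 0 0.004 0 0 0 0.27; 0 0 0.002 0 0 0 0.27; 0 0 0 0 0 0 0.27' && python3 look.py p6
```

```text
time_s: 8.87
tcp_pos: [0.4747, 0.0096, 0.0818]
eef_rot: [179.9, -0.0, -76.8]
contact_force: [0.1, -0.2, -0.4]
gripper_width: 0.0236
8.8667 tcp [0.4747 0.0096 0.0818] mag (-0.8, -0.5) [179.9  -0.  -76.8] [ 0.1 -0.2 -0.4] 0.0236
w [247, 0, 179, 150, 22534] [335.8  66.9] (-10.2, -97.3)
w [243, 164, 146, 93, 9182] [316.2 210.1] (-0.2, -20.5)
w [168, 296, 312, 22, 2655] [343.8 312.4] (-18.1, 48.8)
t [306, 170, 25, 24, 266] [320.7 178.6] (122.4, 53.3)
t [279, 222, 33, 58, 436] [294.1 253.2] (-34.3, 157.3)
```

View pics/p6.png

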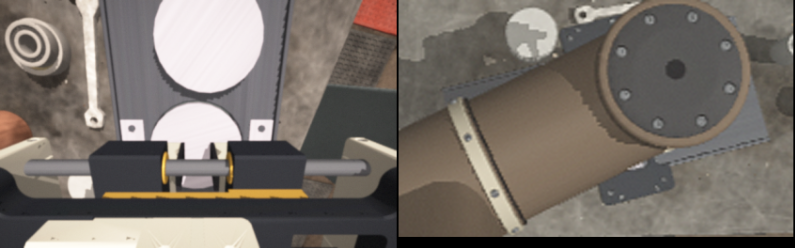

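```bash
python3 -m inch '0 0 0.002 0 0 0 0.27; 0 0 0.002 0 0 0 0.27; 0 0 0.001 0 0 0 0.27; 0 0 0 0 0 0 0.27'; python3 -m inch '0 0 0.002 0 0 0 0.27; 0 0 0.002 0 0 0 0.27; 0 0 0 0 0 0 0.27';  python3 -m inch '0 0 0.002 0 0 0 0.27; 0 0 0.002 0 0 0 0.27; 0 0 0 0 0 0 0.27'
```

```text
time_s: 9.3
tcp_pos: [0.4751, 0.0095, 0.0774]
eef_rot: [180.0, -0.0, -76.9]
contact_force: [0.7, -0.1, -0.6]
gripper_width: 0.0237
time_s: 9.55
tcp_pos: [0.4752, 0.0094, 0.0734]
eef_rot: [-180.0, -0.0, -76.9]
contact_force: [-0.6, 1.1, 2.8]
gripper_width: 0.0238
time_s: 9.8
tcp_pos: [0.4752, 0.0095, 0.0695]
eef_rot: [-180.0, -0.0, -76.9]
contact_force: [-1.2, 0.1, 2.9]
gripper_width: 0.0237
```

```bash
python3 -m inch '0 0 0.002 0 0 0 0.27; 0 0 0.002 0 0 0 0.27; 0 0 0 0 0 0 0.27'; python3 -m inch '0 0 0.002 0 0 0 0.27; 0 0 0.002 0 0 0 0.27; 0 0 0 0 0 0 0.27';  python3 -m inch '0 0 0.002 0 0 0 0.27; 0 0 0.002 0 0 0 0.27; 0 0 0 0 0 0 0.27'
```

```text
time_s: 10.05
tcp_pos: [0.4753, 0.0095, 0.0656]
eef_rot: [-180.0, -0.0, -76.8]
contact_force: [0.3, -0.0, 4.2]
gripper_width: 0.0237
time_s: 10.3
tcp_pos: [0.4754, 0.0095, 0.0616]
eef_rot: [-180.0, -0.0, -76.9]
contact_force: [-0.2, 0.4, 4.6]
gripper_width: 0.0236
time_s: 10.55
tcp_pos: [0.4752, 0.0094, 0.0574]
eef_rot: [-180.0, 0.0, -76.9]
contact_force: [-0.5, 0.7, -0.2]
gripper_width: 0.0236
```

```bash
python3 -m inch '0 0 0.002 0 0 0 0.27; 0 0 0.002 0 0 0 0.27; 0 0 0 0 0 0 0.27; 0 0 0 0 0 0 0.27'; python3 look.py p7
```

```text
time_s: 10.88
tcp_pos: [0.4752, 0.0094, 0.0537]
eef_rot: [-180.0, -0.0, -76.8]
contact_force: [-2.9, 0.8, 7.9]
gripper_width: 0.0239
10.8833 tcp [0.4752 0.0094 0.0537] mag (-0.4, -0.8) [-180.    -0.   -76.8] [-2.9  0.8  7.9] 0.0239
w [232, 0, 219, 157, 28525] [340.5  68. ] (-10.2, -92.9)
w [238, 173, 148, 84, 8287] [315.8 213.5] (0.2, -28.2)
w [166, 298, 314, 20, 2632] [344.4 312.4] (-15.0, 27.3)
t [304, 170, 26, 11, 187] [316.6 174.7] (134.0, 60.3)
t [281, 223, 32, 57, 389] [295.9 253.3] (-35.6, 153.3)
```

View pics/p7.png

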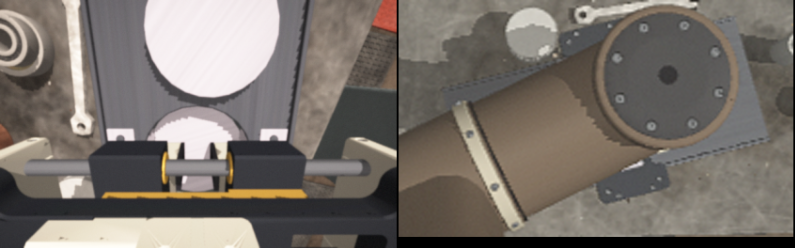

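```bash
python3 -m inch '0 0 0.001 0 0 0 0.27; 0 0 0 0 0 0 0.27; 0 0 0 0 0 0 0.27; 0 0 -0.002 0 0 0 0.27; 0 0 -0.002 0 0 0 0.27; 0 0 -0.003 0 0 0 0.27; 0 0 -0.005 0 0 0 0.27; 0 0 -0.012 0 0 0 0.27; 0 0 -0.02 0 0 0 0.27; 0 0 -0.02 0 0 0 0.27; -0.02 0 -0.02 0 0 0 0.27; -0.03 0 -0.02 0 0 0 0.27; -0.03 0 -0.02 0 0 0 0.27; -0.02 0 0 0 0 0 0.27; 0 0 0 0 0 0 0.27; 0 0 0 0 0 0 0.27'; python3 look.py p8;  python3 - <<'E'
import cv2
from plant import r
im=r.capture("wrist");cv2.imwrite("pics/w8.png",im[:,:,::-1])
cv2.imwrite("pics/w8z.png",cv2.resize(im[0:220,200:440,::-1],None,fx=2.7,fy=2.7,interpolation=cv2.INTER_CUBIC))
E
```

```text
time_s: 12.32
tcp_pos: [0.4521, 0.1077, 0.1768]
eef_rot: [-180.0, 0.0, -76.7]
contact_force: [0.6, 0.7, -0.4]
gripper_width: 0.0234
12.3167 tcp [0.4521 0.1077 0.1768] mag (-0.6, 100.1) [-180.     0.   -76.7] [ 0.6  0.7 -0.4] 0.0234
w [267, 29, 100, 107, 8341] [316.3  82.2] (0.8, 0.4)
w [228, 45, 31, 72, 1885] [243.2  80.2] (60.8, -0.9)
w [377, 45, 31, 73, 1883] [391.8  80.2] (-61.3, -1.3)
w [157, 118, 72, 68, 3974] [192.5 149.7] (108.8, 55.9)
w [167, 287, 313, 32, 3091] [337.4 310.3] (-21.4, 218.7)
t [378, 198, 38, 37, 1105] [396.6 216.1] (-9.4, -99.5)
t [352, 205, 18, 36, 337] [361.7 224.6] (-8.5, -13.8)
t [349, 242, 25, 14, 204] [361.3 248.4] (-62.2, 1.6)
```

View pics/w8.png

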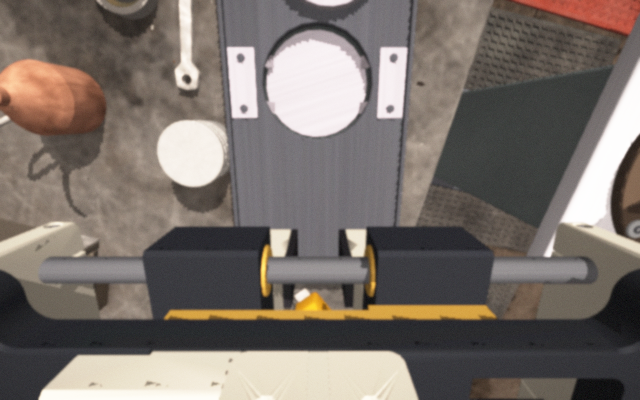

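View pics/w8z.png

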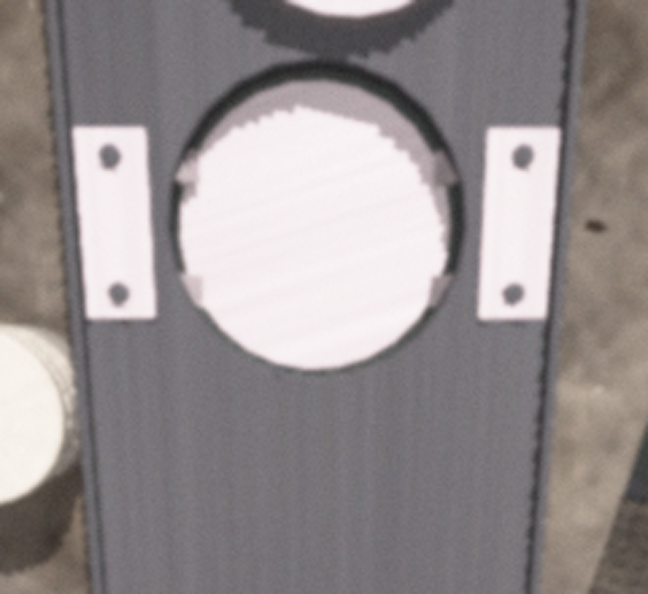

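```bash
python3 -m inch '0.02 0 -0.01 0 0 0 0.57; 0.03 0.001 -0.01 0 0 0 0.57; 0.035 0.002 -0.01 0 0 0 0.57; 0.035 0.002 0 0 0 0 0.57; 0.035 0.002 0 0 0 0 0.57; 0.035 0.002 0 0 0 0 0.57; 0.035 0 0 0 0 0 0.57; 0.025 0 0 0 0 0 0.57; 0.015 0 0 0 0 0 0.57; 0 0 0 0 0 0.1208 0.57; 0 0 0 0 0 0.1208 0.57; 0 0 0 0 0 0.1208 0.57; 0 0 0 0 0 0.1208 0.57; 0 0 0 0 0 0.1208 0.57; 0 0 0 0 0 0.1208 0.57; 0 0 0 0 0 0.1208 0.57; 0 0 0 0 0 0.1208 0.57' && python3 -m inch '0 0 0 0 0 0.1208 0.57; 0 0 0 0 0 0.1208 0.57; 0 0 0 0 0 0.1208 0.57; 0 0 0 0 0 0.1208 0.57; 0 0 0 0 0 0.1208 0.57; 0 0 0 0 0 0.1208 0.57; 0 0 0 0 0 0.1208 0.57; 0 0 0 0 0 0.1208 0.57; 0 0 0 0 0 0.1208 0.57; 0 0 0 0 0 0.1208 0.57; 0 0 0 0 0 0.1208 0.57; 0 0 0 0 0 0.1208 0.57; 0 0 0 0 0 0.1208 0.57; 0 0 0 0 0 0.1208 0.57; 0 0 0 0 0 0.1208 0.57; 0 0 0 0 0 0.1208 0.57; 0 0 0 0 0 0.1208 0.57; 0 0 0 0 0 0.1208 0.57; 0 0 0 0 0 0 0.57; 0 0 0 0 0 0 0.57'; python3 look.py p9; python3 -c "
from plant import r;print(r.get_state()['joints'])"
```

```text
time_s: 13.88
tcp_pos: [0.5032, -0.1544, 0.2059]
eef_rot: [179.9, -0.1, -132.7]
contact_force: [0.5, -0.5, -0.2]
gripper_width: 0.0501
time_s: 15.55
tcp_pos: [0.5034, -0.154, 0.2061]
eef_rot: [-179.9, -0.0, 103.3]
contact_force: [-0.6, -0.4, -0.5]
gripper_width: 0.05
15.55 tcp [ 0.5034 -0.154   0.2061] mag (-10.1, -166.4) [-179.9   -0.   103.3] [-0.6 -0.4 -0.5] 0.05
w [283, 0, 95, 65, 5050] [330.   27.5] (-0.3, -18.5)
w [415, 30, 48, 146, 2075] [438.7 101.4] (102.1, -79.5)
w [271, 73, 96, 99, 7441] [318.2 122.4] (-10.2, -99.0)
[ 4.38134640e+00  7.43620039e+00 -1.96410353e+01 -2.38592900e-04
 -6.29603836e+01 -1.71020729e+02]
```

View pics/p9.png

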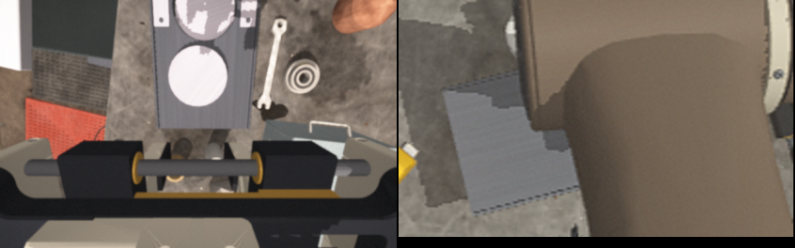

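```bash
python3 -m inch '0 0 0 0 0 -0.1208 0.57; 0 0 0 0 0 -0.1208 0.57; 0 0 0 0 0 -0.1208 0.57; 0 0 0 0 0 -0.1208 0.57; 0 0 0 0 0 -0.1208 0.57; 0 0 0 0 0 -0.1208 0.57; 0 0 0 0 0 -0.1208 0.57; 0 0 0 0 0 -0.1208 0.57; 0 0 0 0 0 -0.1208 0.57; 0 0 0 0 0 -0.1208 0.57; 0 0 0 0 0 -0.1208 0.57; 0 0 0 0 0 -0.1208 0.57; 0 0 0 0 0 -0.1208 0.57; 0 0 0 0 0 -0.1208 0.57; 0 0 0 0 0 -0.1208 0.57; 0 0 0 0 0 -0.1208 0.57; 0 0 0 0 0 -0.1208 0.57; 0 0 0 0 0 -0.1208 0.57' && python3 -m inch '0 0 0 0 0 -0.1208 0.57; 0 0 0 0 0 -0.1208 0.57; 0 0 0 0 0 -0.1208 0.57; 0 0 0 0 0 -0.1208 0.57; 0 0 0 0 0 -0.1208 0.57; 0 0 0 0 0 -0.1208 0.57; 0 0 0 0 0 -0.1208 0.57; 0 0 0 0 0 -0.1208 0.57; 0 0 0.02 0 0 0 0.57; 0 0 0.03 0 0 0 0.57; 0 0 0.03 0 0 0 0.57; 0 0 0.03 0 0 0 0.57; 0 0 0.012 0 0 0 0.57; 0 0 0.005 0 0 0 0.57; 0 0 0.002 0 0 0 0.57; 0 0 0 0 0 0 0.57; 0 0 0 0 0 0 0.57'; python3 look.py p10
```

```text
time_s: 17.15
tcp_pos: [0.5038, -0.1534, 0.2065]
eef_rot: [180.0, -0.0, -131.7]
contact_force: [-0.0, -0.3, -0.2]
gripper_width: 0.05
time_s: 18.57
tcp_pos: [0.5048, -0.1533, 0.0787]
eef_rot: [-179.9, -0.0, -76.8]
contact_force: [-0.3, -0.0, 0.4]
gripper_width: 0.0497
18.5667 tcp [ 0.5048 -0.1533  0.0787] mag (-8.6, -166.0) [-179.9   -0.   -76.8] [-0.3 -0.   0.4] 0.0497
w [363, 0, 69, 68, 1868] [397.3  32.9] (-47.4, -277.7)
w [201, 31, 93, 83, 2481] [245.9  73.4] (27.4, -259.3)
w [160, 79, 61, 62, 1691] [188.5 109.1] (58.4, -242.0)
w [167, 154, 89, 51, 1611] [207.8 187.7] (52.5, -200.0)
w [221, 262, 193, 16, 2805] [315.4 269.4] (-7.6, -149.4)
w [218, 283, 262, 36, 5315] [334.1 304.7] (-19.4, -124.8)
t [403, 170, 12, 56, 374] [409.5 196.2] (29.2, -142.3)
```

View pics/p10.png

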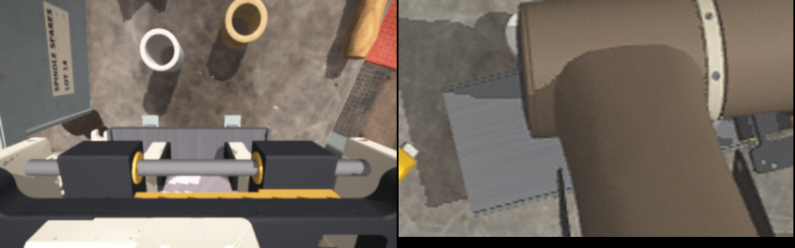

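```bash
python3 -m inch '-0.004 0.0014 0.003 0 0 0 0.57; -0.004 0 0.003 0 0 0 0.57; -0.005 0 0 0 0 0 0.57; -0.005 0 0 0 0 0 0.57; -0.0055 -0.0006 0 0 0 0 0.57; -0.0055 -0.0006 0 0 0 0 0.57; -0.0055 -0.0006 0 0 0 0 0.57; -0.0055 -0.0006 0 0 0 0 0.57; -0.0055 -0.0006 0 0 0 0 0.57; -0.0055 -0.0006 0 0 0 0 0.57; -0.0055 -0.0006 0 0 0 0 0.57; -0.0055 -0.0006 0 0 0 0 0.57; -0.0055 -0.0006 0 0 0 0 0.57; -0.0055 -0.0006 0 0 0 0 0.57; -0.0055 -0.0006 0 0 0 0 0.57; -0.0055 -0.0006 0 0 0 0 0.57; -0.0055 -0.0006 0 0 0 0 0.57; -0.0055 -0.0006 0 0 0 0 0.57; 0 0 0 0 0 0 0.57; 0 0 0 0 0 0 0.57'; python3 look.py p11
```

```text
time_s: 20.33
tcp_pos: [0.4892, -0.0587, 0.0716]
eef_rot: [-180.0, 0.0, -76.8]
contact_force: [-0.0, 0.5, 0.1]
gripper_width: 0.05
20.3333 tcp [ 0.4892 -0.0587  0.0716] mag (-2.3, -70.4) [-180.     0.   -76.8] [-0.   0.5  0.1] 0.05
w [222, 262, 191, 16, 2800] [315.7 269.4] (-1.5, -57.7)
w [217, 283, 263, 36, 5456] [332.6 304.1] (-11.7, -34.6)
t [304, 170, 23, 20, 200] [312.  177.4] (130.1, 72.7)
t [329, 196, 24, 62, 413] [341.1 226.3] (-0.2, 34.6)
```

View pics/p11.png

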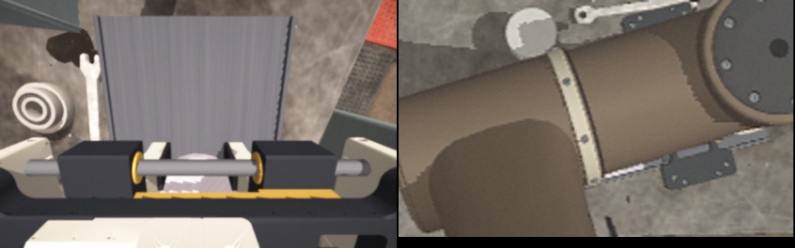

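```bash
python3 -m inch '-0.004 -0.0005 -0.0005 0 0 0 0.57; -0.004 -0.0005 0 0 0 0 0.57; -0.004 -0.0005 0 0 0 0 0.57; -0.003 -0.0003 0 0 0 0 0.57; -0.003 0 0 0 0 0 0.57; -0.002 0 0 0 0 0 0.57; 0 0 0 0 0 0 0.57; 0 0 0 0 0 0 0.57'; python3 -m inch '-0.001 0 0 0 0 0 0.57; -0.001 0 0 0 0 0 0.57; 0 0 0 0 0 0 0.57; 0 0 0 0 0 0 0.57'; python3 -m inch '-0.001 0 0 0 0 0 0.57; 0 0 0 0 0 0 0.57; 0 0 0 0 0 0 0.57'
```

```text
time_s: 21.1
tcp_pos: [0.4863, -0.039, 0.072]
eef_rot: [-180.0, 0.0, -76.8]
contact_force: [0.2, 0.1, 0.1]
gripper_width: 0.0498
time_s: 21.43
tcp_pos: [0.4859, -0.0374, 0.0721]
eef_rot: [-180.0, -0.0, -76.9]
contact_force: [0.7, -1.6, 0.2]
gripper_width: 0.0503
time_s: 21.68
tcp_pos: [0.4857, -0.0365, 0.0721]
eef_rot: [-180.0, -0.0, -76.9]
contact_force: [2.3, -2.2, 0.6]
gripper_width: 0.0496
```

```bash
python3 -m inch '0.004 0 0 0 0 0 0.57; 0 0 -0.025 0 0 0 0.57; 0 0 -0.04 0 0 0 0.57; -0.02 0 -0.04 0 0 0 0.57; -0.035 0 0 0 0 0 0.57; -0.035 0 0 0 0 0 0.57; -0.035 0 0 0 0 0 0.4; -0.025 0 0 0 0 0 0.27; 0 0 0 0 0 0 0.27; 0 0 0 0 0 0 0.27; 0 0 0 0 0 0 0.27'; python3 look.py p12;  python3 - <<'E'
import cv2
from plant import r
im=r.capture("wrist");cv2.imwrite("pics/w12.png",im[:,:,::-1])
cv2.imwrite("pics/w12z.png",cv2.resize(im[0:220,200:440,::-1],None,fx=2.7,fy=2.7,interpolation=cv2.INTER_CUBIC))
E
```

```text
time_s: 22.6
tcp_pos: [0.4525, 0.1044, 0.1742]
eef_rot: [180.0, 0.0, -76.8]
contact_force: [0.5, 0.2, 0.0]
gripper_width: 0.0252
22.6 tcp [0.4525 0.1044 0.1742] mag (-0.9, 96.8) [180.    0.  -76.8] [0.5 0.2 0. ] 0.0252
w [264, 21, 108, 118, 10049] [317.5  79. ] (-0.7, -5.1)
w [226, 48, 32, 74, 1934] [242.   83.8] (60.8, -1.3)
w [377, 48, 31, 73, 1906] [391.7  84. ] (-61.2, -1.4)
w [155, 121, 73, 69, 4057] [191.2 153.6] (108.8, 55.5)
w [169, 291, 311, 28, 3018] [338.  310.7] (-22.0, 213.9)
t [354, 205, 21, 37, 416] [365.2 224.5] (-10.3, -21.9)
t [349, 242, 25, 14, 205] [361.3 248.3] (-62.2, 1.4)
```

View pics/w12z.png

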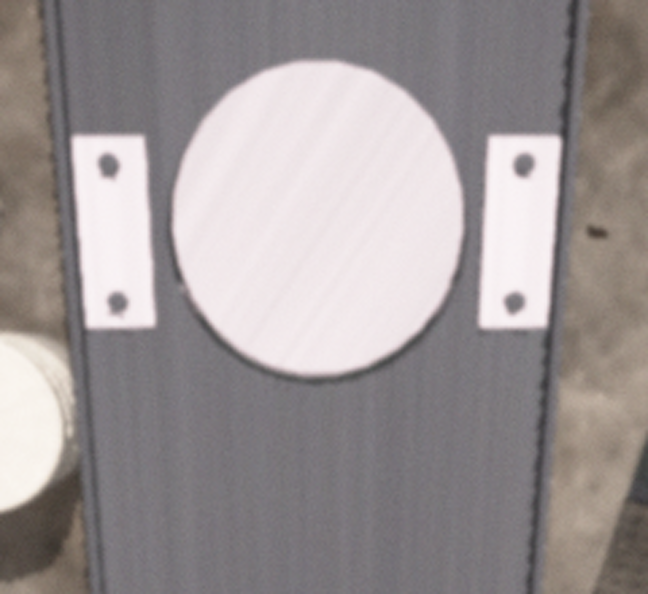

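Run:
```python
from plant import r
from h import *
from scipy.optimize import least_squares
p=r.camera_params("wrist"); a=np.radians(13.15); c,ss=np.cos(a),np.sin(a)
im=cv2.imread("pics/w12.png"); g=cv2.cvtColor(im,cv2.COLOR_BGR2GRAY)
m=((g>150)*255).astype(np.uint8)[:200]
cs,_=cv2.findContours(m,cv2.RETR_EXTERNAL,cv2.CHAIN_APPROX_NONE)
k=[x for x in cs if cv2.pointPolygonTest(x,(317,79),False)>0][0][:,0,:].astype(float)
print(len(k),k.min(0),k.max(0))
M0=np.array([.4754,.0103,0])+np.array([c*-.0004-ss*-.0008,ss*-.0004+c*-.0008,0])
ts=np.linspace(0,2*np.pi,181)
def rim(q):
    x,y,z,rx,ry=q
    P=[]
    for t in ts:
        u,v=.045*np.cos(t),.045*np.sin(t)
        X=x+u;Y=y+v;Z=z+v*rx+u*ry
        P.append(proj(p,[M0[0]+c*X-ss*Y,M0[1]+ss*X+c*Y,Z]))
    return np.array(P)
from scipy.spatial import cKDTree
def f(q):
    P=rim(q); d=[]
    poly=P.astype(np.float32)
    return np.array([cv2.pointPolygonTest(poly,(float(a),float(b)),True)-.5 for a,b in k])
for nm,fix in [("flat",True),("tilt",False)]:
    g=(lambda q:f([*q,0,0])) if fix else (lambda q:np.r_[f(q),np.array(q[3:])*10])
    o=least_squares(g,[0,-.003,.079] if fix else [0,-.003,.079,0.01,0],diff_step=1e-3,x_scale=[.001]*3 if fix else [.001]*3+[.05,.05])
    print(nm,(o.x*1000).round(1),np.sqrt(np.mean(o.fun**2)).round(3))
for z in (.072,.077,.08):
    o=least_squares(lambda q:f([q[0],q[1],z,q[2],0]),[0,-.003,.0],diff_step=1e-3,x_scale=[.001,.001,.05]);print(z,(o.x*1000).round(1),np.sqrt(np.mean(o.fun**2)).round(3))
```

```text
318 [264.  22.] [371. 138.]
flat [-0.3 -2.5 76.9] 0.41
tilt [  -0.3   -1.7   75.3 -112.7   -1. ] 0.323
0.072 [  -0.3   -0.7 -280.4] 0.494
0.077 [ -0.3  -2.2 -35.9] 0.388
0.08 [ -0.3  -2.9 103.7] 0.696
```

```bash
python3 -m inch '0.03 0 0 0 0 0 0.57; 0.04 0 0 0 0 0 0.57; 0.04 0 0 0 0 0 0.57; 0.033 0 0 0 0 0 0.57; 0.01 0 0 0 0 0 0.57; 0 0 0.02 0 0 0 0.57; 0 0 0.04 0 0 0 0.57; 0 0 0.03 0 0 0 0.57; 0 0 0.01 0 0 0 0.57; 0 0 0.004 0 0 0 0.57; 0 0 0 0 0 0 0.57; 0 0 0 0 0 0 0.57; -0.003 0 0 0 0 0 0.57; -0.002 0 0 0 0 0 0.57; -0.001 0 0 0 0 0 0.57; 0 0 0 0 0 0 0.57'; python3 -m inch '-0.001 0 0 0 0 0 0.57; -0.0005 0 0 0 0 0 0.57; 0 0 0 0 0 0 0.57'; python3 -m inch '-0.001 0 0 0 0 0 0.57; 0 0 0 0 0 0 0.57; 0 0 0 0 0 0 0.57'
```

```text
time_s: 24.08
tcp_pos: [0.4864, -0.0387, 0.0703]
eef_rot: [-180.0, 0.0, -76.9]
contact_force: [-0.3, 0.1, 1.5]
gripper_width: 0.0497
time_s: 24.33
tcp_pos: [0.486, -0.0372, 0.0703]
eef_rot: [-180.0, -0.0, -76.8]
contact_force: [0.7, -1.1, -0.3]
gripper_width: 0.05
time_s: 24.58
tcp_pos: [0.4857, -0.0364, 0.0704]
eef_rot: [-180.0, -0.0, -76.8]
contact_force: [0.6, -2.7, 0.2]
gripper_width: 0.05
```

```bash
python3 -m inch '-0.001 0 -0.001 0 0 0 0.57; 0 0 0 0 0 0 0.57; 0 0 0 0 0 0 0.57'; python3 -m inch '-0.001 0 0 0 0 0 0.57; 0 0 0 0 0 0 0.57; 0 0 0 0 0 0 0.57'
```

```text
time_s: 24.83
tcp_pos: [0.4853, -0.0353, 0.0714]
eef_rot: [180.0, -0.0, -76.9]
contact_force: [1.3, -3.8, 0.6]
gripper_width: 0.0498
time_s: 25.08
tcp_pos: [0.485, -0.0343, 0.0713]
eef_rot: [180.0, 0.0, -76.9]
contact_force: [0.8, -3.4, 0.1]
gripper_width: 0.0501
```

```bash
python3 -m inch '0.004 0 0 0 0 0 0.57; 0 0 -0.025 0 0 0 0.57; 0 0 -0.04 0 0 0 0.57; -0.02 0 -0.04 0 0 0 0.57; -0.035 0 0 0 0 0 0.57; -0.035 0 0 0 0 0 0.57; -0.035 0 0 0 0 0 0.4; -0.025 0 0 0 0 0 0.27; 0 0 0 0 0 0 0.27; 0 0 0 0 0 0 0.27; 0 0 0 0 0 0 0.27'; python3 look.py p13;  cat > fit.py <<'E'
import sys
from plant import r
from h import *
from scipy.optimize import least_squares
n=sys.argv[1]
p=r.camera_params("wrist"); im=r.capture("wrist")[:,:,::-1].copy();cv2.imwrite(f"pics/{n}.png",im)
cv2.imwrite(f"pics/{n}z.png",cv2.resize(im[0:220,200:440],None,fx=2.7,fy=2.7,interpolation=cv2.INTER_CUBIC))
a=np.radians(13.15); c,ss=np.cos(a),np.sin(a)
g=cv2.cvtColor(im,cv2.COLOR_BGR2GRAY)
m=((g>150)*255).astype(np.uint8)[:200]
cs,_=cv2.findContours(m,cv2.RETR_EXTERNAL,cv2.CHAIN_APPROX_NONE)
k=[x for x in cs if cv2.pointPolygonTest(x,(317,79),False)>0][0][:,0,:].astype(float)
print(len(k),k.min(0),k.max(0))
M0=np.array([.4754,.0103,0])+np.array([c*-.0004-ss*-.0008,ss*-.0004+c*-.0008,0])
ts=np.linspace(0,2*np.pi,181)
def rim(q):
    x,y,z,rx=q; P=[]
    for t in ts:
        u,v=.045*np.cos(t),.045*np.sin(t); X=x+u;Y=y+v;Z=z+v*rx
        P.append(proj(p,[M0[0]+c*X-ss*Y,M0[1]+ss*X+c*Y,Z]))
    return np.array(P,np.float32)
def f(q):
    P=rim(q); return np.array([cv2.pointPolygonTest(P,(float(a),float(b)),True)-.5 for a,b in k])
o=least_squares(lambda q:f([*q,0]),[0,-.003,.079],diff_step=1e-3,x_scale=[.001]*3);print("flat",(o.x*1000).round(1),np.sqrt(np.mean(o.fun**2)).round(3))
o=least_squares(lambda q:np.r_[f(q),q[3]*10],[0,-.003,.079,.01],diff_step=1e-3,x_scale=[.001]*3+[.05]);print("tilt",(o.x*1000).round(1),np.sqrt(np.mean(o.fun**2)).round(3))
E
python3 fit.py w13
```

```text
time_s: 26.0
tcp_pos: [0.452, 0.1066, 0.1734]
eef_rot: [180.0, 0.0, -76.8]
contact_force: [1.7, -0.0, -0.6]
gripper_width: 0.0257
26.0 tcp [0.452  0.1066 0.1734] mag (-0.9, 99.1) [180.    0.  -76.8] [ 1.7 -0.  -0.6] 0.0257
w [264, 22, 109, 116, 9917] [317.9  79. ] (-1.0, -2.7)
w [226, 45, 32, 73, 1938] [241.6  80.7] (60.8, -1.2)
w [377, 45, 32, 74, 1935] [392.2  81. ] (-61.3, -1.3)
w [154, 119, 74, 69, 4071] [190.7 151.2] (108.7, 55.7)
w [172, 289, 308, 30, 2987] [341.1 310.6] (-25.0, 215.5)
t [352, 205, 22, 37, 474] [363.7 224.7] (-9.7, -18.3)
t [349, 242, 25, 14, 205] [361.3 248.3] (-62.2, 1.4)
317 [264.  23.] [372. 138.]
flat [-0.6 -0.2 74.5] 0.341
tilt [-0.6 -0.4 74.7 20. ] 0.338
```

View pics/w13z.png

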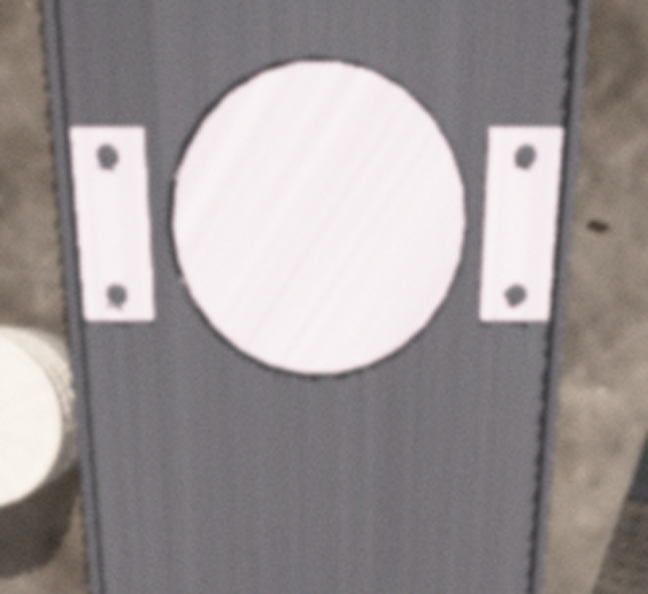

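```bash
python3 -m inch '0.02 0 0 0 0 0 0.27; 0.03 0 0 0 0 0 0.27; 0.03 0 0.02 0 0 0 0.27; 0.02 0 0.03 0 0 0 0.27; 0 0 0.02 0 0 0 0.27; 0 0 0.01 0 0 0 0.27; 0 0 0.008 0 0 0 0.27; 0 0 0 0 0 0 0.27; 0 0 0 0 0 0 0.27; 0 0 0 0 0 0 0.27'; python3 look.py p14
```

```text
time_s: 26.98
tcp_pos: [0.4757, 0.0094, 0.0864]
eef_rot: [-179.9, 0.0, -76.8]
contact_force: [-0.6, -0.1, -0.1]
gripper_width: 0.0238
26.9833 tcp [0.4757 0.0094 0.0864] mag (0.0, -1.0) [-179.9    0.   -76.8] [-0.6 -0.1 -0.1] 0.0238
w [150, 0, 24, 205, 2395] [156.2 114.1] (88.3, -74.5)
w [250, 163, 140, 94, 9272] [318.5 209.6] (-0.7, -19.8)
w [166, 295, 314, 24, 2859] [341.1 312.6] (-15.9, 51.9)
t [306, 170, 24, 25, 286] [320.7 179.3] (120.8, 53.7)
t [279, 224, 33, 56, 434] [294.2 253.2] (-34.3, 157.1)
```

```bash
python3 -m inch '0 0 0.004 0 0 0 0.27; 0 0 0.004 0 0 0 0.27; 0 0 0.002 0 0 0 0.27; 0 0 0.002 0 0 0 0.27; 0 0 0 0 0 0 0.27'; python3 -m inch '0 0 0.002 0 0 0 0.27; 0 0 0.002 0 0 0 0.27; 0 0 0 0 0 0 0.27';  python3 -m inch '0 0 0.002 0 0 0 0.27; 0 0 0.002 0 0 0 0.27; 0 0 0 0 0 0 0.27'; python3 -m inch '0 0 0.002 0 0 0 0.27; 0 0 0.002 0 0 0 0.27; 0 0 0 0 0 0 0.27'
```

```text
time_s: 27.5
tcp_pos: [0.4749, 0.0092, 0.0733]
eef_rot: [180.0, -0.0, -76.8]
contact_force: [-0.6, 0.2, -0.5]
gripper_width: 0.0237
time_s: 27.75
tcp_pos: [0.4759, 0.0095, 0.07]
eef_rot: [-179.9, -0.0, -76.8]
contact_force: [0.6, -0.5, 2.1]
gripper_width: 0.0236
time_s: 28.0
tcp_pos: [0.4763, 0.0095, 0.0661]
eef_rot: [-179.9, -0.0, -76.8]
contact_force: [1.6, -0.3, 3.7]
gripper_width: 0.0231
time_s: 28.25
tcp_pos: [0.4763, 0.0095, 0.0621]
eef_rot: [-179.9, -0.0, -76.8]
contact_force: [3.5, -0.2, 5.3]
gripper_width: 0.0236
```

```bash
python3 -m inch '0 0 0.002 0 0 0 0.27; 0 0 0.002 0 0 0 0.27; 0 0 0 0 0 0 0.27'; python3 -m inch '0 0 0.002 0 0 0 0.27; 0 0 0.002 0 0 0 0.27; 0 0 0 0 0 0 0.27';  python3 -m inch '0 0 0.001 0 0 0 0.27; 0 0 0 0 0 0 0.27; 0 0 0 0 0 0 0.27'
```

```text
time_s: 28.5
tcp_pos: [0.4763, 0.0095, 0.0582]
eef_rot: [-179.9, -0.0, -76.8]
contact_force: [1.4, -0.0, 6.0]
gripper_width: 0.0232
time_s: 28.75
tcp_pos: [0.4764, 0.0095, 0.0542]
eef_rot: [-179.9, -0.0, -76.8]
contact_force: [1.3, -0.1, 6.8]
gripper_width: 0.0237
time_s: 29.0
tcp_pos: [0.4763, 0.0095, 0.0534]
eef_rot: [-179.9, -0.0, -76.8]
contact_force: [1.4, -0.3, 7.7]
gripper_width: 0.0235
```

```bash
python3 -m inch '0 0 0.001 0 0 0 0.27; 0 0 0 0 0 0 0.27; 0 0 0 0 0 0 0.27'; python3 -m inch '0 0 -0.001 0 0 0 0.27; 0 0 -0.001 0 0 0 0.27; 0 0 -0.001 0 0 0 0.27; 0 0 -0.002 0 0 0 0.27; 0 0 -0.002 0 0 0 0.27; 0 0 -0.005 0 0 0 0.27; 0 0 -0.012 0 0 0 0.27; 0 0 -0.02 0 0 0 0.27; 0 0 -0.02 0 0 0 0.27; -0.02 0 -0.02 0 0 0 0.27; -0.03 0 -0.02 0 0 0 0.27; -0.03 0 -0.02 0 0 0 0.27; -0.02 0 0 0 0 0 0.27; 0 0 0 0 0 0 0.27; 0 0 0 0 0 0 0.27'; python3 look.py p15; python3 fit.py w15
```

```text
time_s: 29.25
tcp_pos: [0.4764, 0.0095, 0.0524]
eef_rot: [-179.9, -0.0, -76.8]
contact_force: [0.5, 0.0, 8.1]
gripper_width: 0.0237
time_s: 30.5
tcp_pos: [0.4516, 0.1072, 0.1757]
eef_rot: [180.0, 0.0, -76.7]
contact_force: [0.8, -0.4, -0.0]
gripper_width: 0.024
30.5 tcp [0.4516 0.1072 0.1757] mag (-1.2, 99.8) [180.    0.  -76.7] [ 0.8 -0.4 -0. ] 0.024
w [265, 29, 101, 107, 8416] [315.1  82. ] (1.0, 0.0)
w [227, 44, 31, 73, 1895] [242.1  80.3] (60.8, -1.1)
w [377, 45, 31, 73, 1897] [391.4  80.7] (-61.3, -1.1)
w [155, 118, 73, 68, 4012] [191.4 150.1] (108.7, 55.8)
w [166, 288, 314, 31, 3071] [338.9 310.4] (-23.4, 217.6)
t [353, 205, 17, 36, 329] [361.9 224.7] (-8.7, -14.2)
t [349, 242, 25, 14, 205] [361.3 248.3] (-62.2, 1.4)
298 [265.  30.] [364. 136.]
flat [ 1.7  0.3 55.5] 0.816
tilt [ 1.7  0.  56.1 42.2] 0.81
```

View pics/w15z.png

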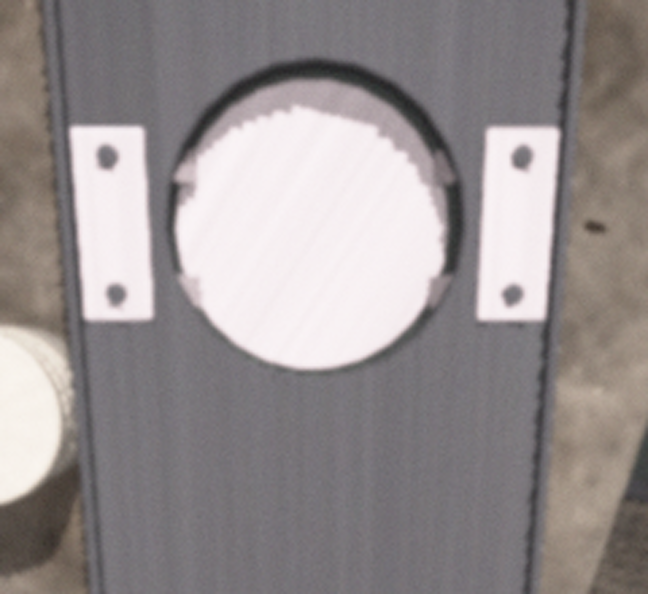

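View pics/p15.png

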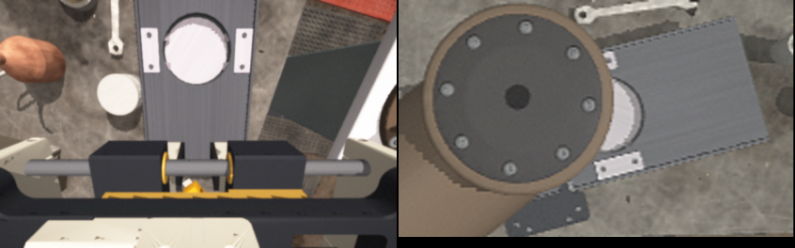

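```bash
python3 -m inch '0 0 0 0 0 0 0.27; 0 0 0 0 0 0 0.27; 0 0 0 0 0 0 0.27; 0 0 0 0 0 0 0.27'
python3 - <<'E'
from plant import r
import numpy as np,cv2
im=r.capture("scene");cv2.imwrite("pics/s16.png",im[:,:,::-1])
for t in ["piston","tape_measure","pipe_nipple","wrench_1","bush_bronze","disc_a"]:
    print(t,[(np.round(d['xy']).tolist(),round(d['p'],2)) for d in r.recognise(t,"scene")])
s=r.get_state();print(s['time_s'],s['contact_force'])
E
```

```text
time_s: 30.98
tcp_pos: [0.4523, 0.1061, 0.1754]
eef_rot: [180.0, -0.0, -76.9]
contact_force: [-0.2, 0.2, -0.1]
gripper_width: 0.0242
piston [([338.0, 200.0], 0.86)]
tape_measure [([259.0, 201.0], 0.71)]
pipe_nipple [([414.0, 274.0], 0.7)]
wrench_1 [([364.0, 217.0], 0.49)]
bush_bronze [([411.0, 304.0], 0.82)]
disc_a [([329.0, 231.0], 0.65), ([258.0, 200.0], 0.23)]
31.3333 [-0.29581825  0.01553186 -0.00126735]
```

View pics/s16.png

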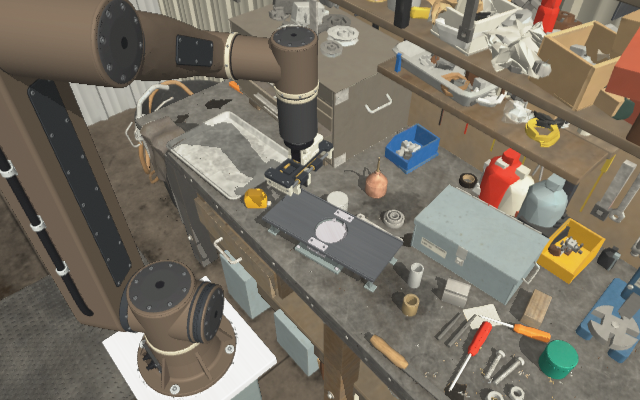

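The scene picture shows both wings empty, one disc face in the mouth at pixel (330, 231), the bystanders in place and the gripper clear of everything.

```bash
python3 -c "
from plant import r;print(r.close_job())"
```

```text
the job is handed in; nothing more can be done
None
```

Both discs are loaded in the magazine, one on the other beneath the catches, and I handed the job in at about 31 s of the 61 s allowed.

**How it went:** I slid each disc along the deck with the half-open fingers and pressed it to about 17.5 mm below the deck. Then I let go and moved the arm clear.

**Last checks:**
- **Catches:** the final wrist picture shows all four catch noses sprung out over the top disc, and it looks the same as after the first disc was latched. The lower disc is now hidden.
- **Forces:** pressing took about 8 N at full depth each time. That is close to what the spring and disc weights should give, about 8 N with both discs in.
- **Clearance:** the tool force was about 0, with nothing touching, and both wings of the deck were empty.
- **Bystanders:** all five showed in the scene picture within about 3 pixels of where they started, the accuracy of the recogniser.

**What did not go to plan:**
- The second disc first stopped about 2 mm short and tilted, so I pushed it again until it lay flat and centred.
- A half turn of the gripper, meant to give a better camera view, brought the last joint close to its range limit, so I turned it back.
- Fitting a circle to the final disc gave a poor result (height 55.5 mm, residual 0.8 pixels) because a shadow cuts its outline. I relied on the picture and the forces instead.

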